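Hold a bayonet plug closed in a spring-return test socket

TASK

Take the plug with the flat bar grip out of the pocket tray, put it into the test socket with its two lugs in the two slots, push it in against the spring and turn it a quarter turn clockwise (seen from above) against the return spring. Finish while still gripping it there, pushed in and fully turned, because it springs back when let go; leave the round-knobbed caps and the other things where they are.

Things in the scene. Friction and masses are not known exactly. Their poses are not given: they have to be found in the camera images.
- plug: Bayonet plug, about 60 g, upright in a tray pocket, the only one there with a flat bar grip. Origin: centre of its underside, 9 mm above the worktop at the start; z up. Bottom to top: steel cross bar = two lugs, 40 mm along x, 9 mm along y, z 0-6 (lowest 3 mm taper to 35 x 6); shaft dia. 22 to z 17; metal collar dia. 50, z 17-21; bar grip, z 21-45. A half turn about z makes no difference.
- plug_grip (a point): Middle of the plug's bar grip, 33 mm above its underside. The grip is 34 mm along x, 14 mm along y (its width between the fingers) and 24 mm high, black, and points the same way (x) as the lugs below.
- cap_1: Blanking cap that stays in its pocket: same collar as the plug but a round knob 30 mm in diameter, 22 mm high above the collar. Origin: axis, 17 mm under the collar (9 mm above the worktop); z up.
- cap_2: A second blanking cap, just like cap_1.
- pocket_tray: Grey pocket tray, fixed, 68 mm (x) x 208 mm (y) x 26 mm high. Origin: centre of its underside. Three round pockets 44 mm in diameter, 20 mm deep, in a row at y = -70, 0 and +70 mm; plug and caps hang in them by their collars.
- socket: Test socket, fixed: steel base plate 100 x 100 x 10 mm with a round grey housing 76 mm in diameter on it, 50 mm high in all; a short outlet stub on its +x side. Origin: centre of its underside. A half turn makes no difference to the work.
- socket_mouth (a point): Centre of the socket's mouth in its top face, 50 mm above the worktop; z up, x along the slots. A ring 8 mm thick has a round hole dia. 26 mm with two opposite slots, 44 mm end to end along x, 12 mm wide, for the lugs. Lugs are below the ring, with room to turn, once the plug's underside is 14 mm below the mouth; at 17 mm its collar meets the top face.
- driver_floor (a point): Where the plug's underside lands: floor of the driver's channel (11 mm wide, along the slots at the start), 6 mm below the mouth at rest. The driver sits on a spring plunger and goes down under the plug with 3 N at first, 6 N at the end, through 11 mm, until the collar meets the socket.
- plunger (a joint): How far the plug has pushed the plunger down, m: 0 at rest, at least 0.008 when the lugs are below the ring, about 0.011 when the collar touches the socket.
- driver (a joint): Angle of the driver that the plug's cross bar turns, rad: 0 at rest (channel along the slots), grows clockwise seen from above to a stop at 1.57. A return spring turns it back (0.1 N m at a quarter turn). It lags some 0.1 rad behind the plug because the bar has play in the channel.
- contact_block_1: Small white connector block with gold contacts, 38 x 36 x 12 mm, lying loose on the worktop nearer the robot, between tray and socket; leave it. Origin: centre of its underside.
- contact_block_3: A second connector block of the same kind, lying some 6 cm farther from the robot, also between tray and socket; leave it. Origin: centre of its underside.
- tweezers: Steel tweezers, 131 mm long, lying in front of the tray; leave them. Origin: centre of the underside.
- hex_key: Steel hex key, 28 x 87 mm, lying to the right of the socket; leave it. Origin: centre of its underside.
Things that resemble listed ones, but are neither listed nor needed, are in the scene too. Leave any pink look-alike of the plug alone.

How it is judged:
By the outcome, as a careful person would: the job done as asked, in the order asked, and still so for the second after the job is handed in, while the arm keeps its last pose, push and grip.
It also fails if it takes over 42 s, if anything falls off the work surface, if the arm or the gripper's body presses on something with over 40 N, if the wrist force passes 120 N, or if a joint passes its speed limit or range.

ROBOT

A 6-joint arm with a two-finger parallel gripper is mounted at the origin on a cart in front of the work surface, level with it; the furniture and walls round the work are solid. World frame = base frame: x ahead of the robot, y to its left, z up, the work surface at z = 0. Lengths are in m, angles in rad, forces in N, time in s.
With the tool pointing down it reaches from about 0.35 to 0.975 m from the base axis. Payload 17.4 kg.
Tool frame: the origin (TCP) lies on the mounting face of the last link; the fingertips stand 173 mm ahead of it and the grasp point (between the pads) lies 155 mm ahead of it; z points along the fingers, y is the line along which they close (so a half turn about z gives the same grasp; the last joint's range is limited). The gripper opens to 85 mm and grips with 20 to 120 N. Pads are 22 mm wide; open, the fingers measure 114 mm over their backs; the gripper's body (76 mm by 85 mm) begins 54 mm behind the grasp point. The pads swing forward as they close: fully open they stand 13 mm farther back than shut.
Start: joints at [1.087, 0.116, 1.442, -0, 1.584, -0.038], TCP at [0.291, 0.609, 0.405] pointing down, gripper open.
Joint ranges: [-2.83, 2.83], [-0.83, 2.19], [0.07, 2.5], [-1.14, 4.28], [0.01, 3], [-2.97, 2.97]. Speed limits (rad/s): [1.89, 1.89, 2.22, 3.14, 3.14, 3.14].

INTERFACE

Orientations are given as a 3x3 rotation matrix whose columns are the frame's x, y, z axes.
In Python, from workcell import ctrl gives the robot as it stands.
- The arm moves only by the tool carry_out, never from a script. Its argument "series" is a list of rows, each an object with "translation": the shift along the tool's x, y, z in cm, a list of three; "spin": the turn about the tool's z in rad. A call has 1 to 10 rows; each row shifts and turns the commanded pose from where the row before left it, along the tool's axes as they then stand; what a row does not reach is not made up. A row lasts 1/12 s, in which the tool goes at most 41.7 mm and 7.16 degrees, less where a joint would pass 70% of its speed; a pose out of reach is approached as far as the arm can. A call is refused whole if a number of a shift passes 4.17 or a number of a turn 0.125, either way. A call with a gripper value outside its range is refused whole. "grip" is the opening, from -1 (shut) to 1 (fully open), so that 0 is half open, set as the call begins (left out, the last holds). The fingers move at their own pace and stop on an object; "newtons" is the grip in N (left out, the last holds). Time passes only in rows, so rows that do not move let the fingers close. It gives the time, the measured TCP pose, the force, the opening and the grip force at its end, in the units of the state.
- ctrl.get_state(): the state, without advancing time (a new reading comes with each control period).
- ctrl.grab_frame(name): name is "side" or "top" or "wrist"; returns a dict with "img" (400x640x3 uint8, blue, green, red), "depth" (400x640 float32, m along the optical axis (not along the pixel's ray), 0 where there is no reading), "camera_matrix" (3x3 intrinsics, pixels), "world_from_camera" (4x4, takes a point from camera to world coordinates). Camera axes: x right, y down, z forward; pixel columns grow to the right and rows downward; lengths in m; the calibration is good to about 2 mm. The wrist camera is an equidistant fisheye: a pixel r from the principal point sees the ray r / f radians off the axis. A picture is of the moment at which its call begins.
- ctrl.hand_in(): hands the job in; it is judged then, once.
The state is a dict: "time": time; "joints": joint angles; "qvel": joint speeds; "joint_torque": joint torques, N m; "tool_pos": TCP position; "eef_rot": TCP orientation; "ft_force": force on the tool from outside, world axes, zero at the start; "wrist_torque": the same for the moment, N m; "width": finger opening in m; "finger_force": force on a finger pad.
Only numpy, scipy, OpenCV 4.12 (cv2) and the standard library are available. Lean on these libraries where they do the work, as an engineer would, in place of code of your own. Each camera call takes 0.05 s, during which the arm holds its last target. There are 200 camera calls.

## Working session

There is one attempt and no reset: what is moved stays moved. The work goes in short steps, Python scripts to look and compute and a tool call to move; the robot and the scene stay as the last step left them, time stands still between calls to the robot, and variables do not carry over. Pictures are saved under pics/ and viewed, at most 10 in all, crops included, and the job is handed in when it is done.

Besides the shell and the picture viewer there is one more tool, called after ">>>" as name(argument=value, ...), one argument or row to a line, values as JSON. carry_out: Moves the arm, as the interface text tells. Its arguments: {"type":"object","properties":{"series":{"type":"array","items":{"type":"object","properties":{"translation":{"type":"array","items":{"type":"number"}},"spin":{"type":"number"}}}},"grip":{"type":"number"},"newtons":{"type":"number"}},"required":["series"]}

```bash
mkdir -p pics; cat > h.py <<'E'
import numpy as np, cv2
from workcell import ctrl
def grab(n):
    f=ctrl.grab_frame(n); np.savez(f'{n}.npz',**f); return f
def load(n): return dict(np.load(f'{n}.npz'))
def world(f,fish=False):
    # world point per pixel from depth
    K=f['camera_matrix'];T=f['world_from_camera'];d=f['depth'];h,w=d.shape
    u,v=np.meshgrid(np.arange(w),np.arange(h));x=(u-K[0,2])/K[0,0];y=(v-K[1,2])/K[1,1]
    if fish:
        r=np.hypot(x,y)+1e-9;s=np.tan(np.minimum(r,1.5))/r;x=x*s;y=y*s
    P=np.stack([x*d,y*d,d],-1);return P@T[:3,:3].T+T[:3,3]
E
python3 - <<'E'
from h import *
for n in('top','side'):
    f=grab(n);cv2.imwrite(f'pics/{n}.png',f['img']);print(n,f['camera_matrix'].tolist(),f['world_from_camera'].round(3).tolist())
s=ctrl.get_state();print({k:np.round(v,3).tolist() for k,v in s.items()})
E
```

```text
top [[403.56124617449217, 0.0, 318.13116465067947], [0.0, 403.56124617449217, 199.9003010567017], [0.0, 0.0, 1.0]] [[0.012, -0.996, 0.089, 0.318], [-1.0, -0.011, 0.013, -0.036], [-0.012, -0.089, -0.996, 1.135], [0.0, 0.0, 0.0, 1.0]]
side [[407.8073451730718, 0.0, 317.856741358183], [0.0, 407.8073451730718, 200.79662646438882], [0.0, 0.0, 1.0]] [[0.943, -0.239, 0.23, 0.151], [-0.331, -0.634, 0.699, -0.803], [-0.021, -0.735, -0.677, 0.799], [0.0, 0.0, 0.0, 1.0]]
{'time': 0.1, 'joints': [1.087, 0.116, 1.442, -0.0, 1.584, -0.038], 'qvel': [0.001, -0.001, -0.001, 0.002, -0.002, 0.002], 'joint_torque': [0.0, -73.367, -63.379, -0.0, 0.005, 0.0], 'tool_pos': [0.291, 0.609, 0.404], 'eef_rot': [[-0.902, 0.431, -0.0], [0.431, 0.902, -0.001], [0.0, -0.001, -1.0]], 'ft_force': [0.482, -0.359, -0.768], 'wrist_torque': [-0.037, 0.076, -0.008], 'finger_force': 0.0, 'width': 0.085}
```

View pics/top.png

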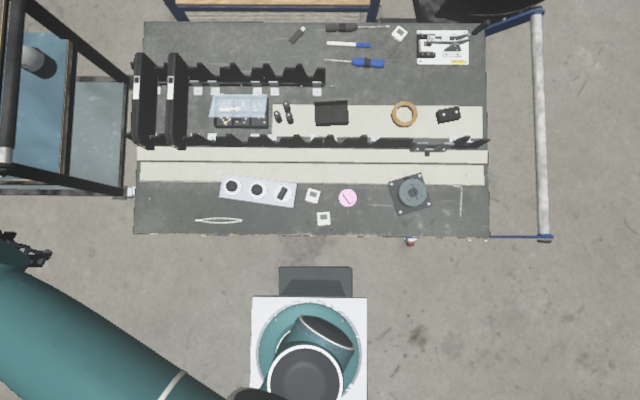

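View pics/side.png

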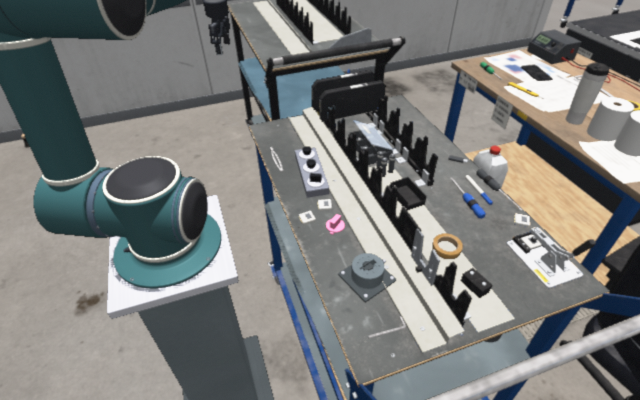

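Top view: the tray is at (258,190), with the plug's bar grip at about (282,193). The socket is at (411,193), the pink look-alike at (348,197), and a black rack stands behind at row 140.

```bash
python3 - <<'E'
from h import *
f=load('top');W=world(f);img=f['img']
c=np.concatenate([cv2.resize(img[170:220,215:305],None,fx=8,fy=8,interpolation=cv2.INTER_CUBIC)[:, :400],],1)
a=cv2.resize(img[165:225,255:305],(400,480),interpolation=cv2.INTER_CUBIC);b=cv2.resize(img[165:225,386:436],(400,480),interpolation=cv2.INTER_CUBIC)
cv2.imwrite('pics/c.png',np.hstack([a,b]))
def ray(u,v,z):
    K=f['camera_matrix'];T=f['world_from_camera'];d=T[:3,:3]@[(u-K[0,2])/K[0,0],(v-K[1,2])/K[1,1],1];return T[:3,3]+d*(z-T[2,3])/d[2]
g=cv2.cvtColor(img,cv2.COLOR_BGR2GRAY)
m=np.zeros_like(g);m[180:206,270:293]=(g[180:206,270:293]<60)
n,l,st,ce=cv2.connectedComponentsWithStats(m)
for i in range(1,n):
    if st[i,4]>15:
        ys,xs=np.where(l==i);P=np.array([ray(x,y,.05) for x,y in zip(xs,ys)])[:,:2]
        w,V=np.linalg.eigh(np.cov(P.T));print('plug',st[i],P.mean(0),V[:,1],np.sqrt(w*12))
print('tray depth z',W[190,270],W[193,282]); 
# socket: top-height points
z=W[...,2];m=((z>.042)&(z<.06)).astype(np.uint8);m[:,:380]=0;m[:,440:]=0;m[:165]=0;m[225:]=0
P=W[m>0];print('sock',len(P),P.mean(0),np.array(cv2.minEnclosingCircle(P[:,:2].astype(np.float32))[0]))
# rack height
for r in range(100,190,6): print(r,[ (round(float(W[r,c0:c0+20,0].mean()),3),round(float(z[r,c0:c0+20].max()),3)) for c0 in (270,330,400)])
E
```

```text
tray depth z [0.44339065 0.11194319 0.02648834] [0.43248404 0.07568986 0.05398655]
sock 591 [ 0.4398672  -0.27630839  0.050044  ] [ 0.44066453 -0.27656153]
100 [(0.705, 0.07), (0.702, 0.036), (0.711, 0.004)]
106 [(0.684, 0.064), (0.691, 0.015), (0.69, 0.023)]
112 [(0.663, 0.069), (0.673, 0.023), (0.674, 0.021)]
118 [(0.648, 0.059), (0.656, 0.025), (0.656, 0.025)]
124 [(0.637, 0.007), (0.637, 0.013), (0.637, 0.025)]
130 [(0.619, 0.006), (0.621, 0.008), (0.623, 0.006)]
136 [(0.577, 1.135), (0.597, 0.135), (0.605, 0.006)]
142 [(0.571, 0.067), (0.558, 1.135), (0.569, 0.13)]
148 [(0.56, 0.035), (0.562, 0.038), (0.549, 1.135)]
154 [(0.544, 0.035), (0.546, 0.035), (0.547, 0.035)]
160 [(0.528, 0.031), (0.529, 0.033), (0.531, 0.03)]
166 [(0.515, 0.012), (0.516, 0.007), (0.498, 1.135)]
172 [(0.497, 0.008), (0.499, 0.008), (0.501, 0.007)]
178 [(0.48, 0.008), (0.482, 0.007), (0.481, 0.051)]
184 [(0.46, 0.03), (0.465, 0.007), (0.461, 0.055)]
```

View pics/c.png

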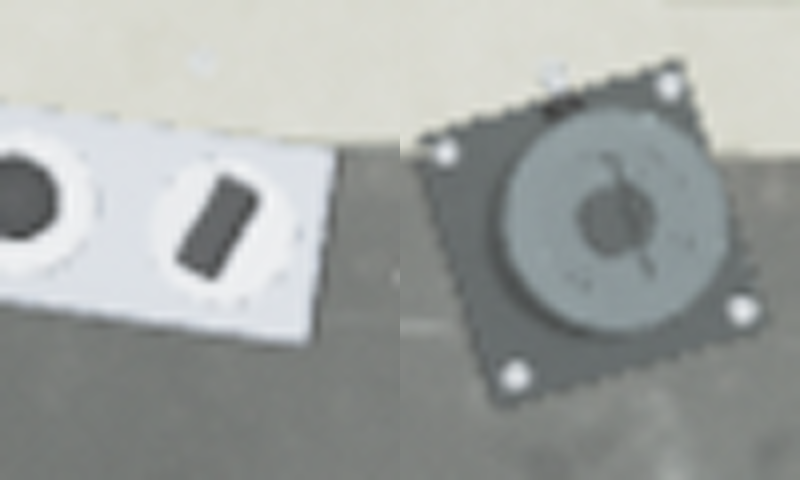

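The crop shows the bar grip at crop pixel (217,228), pointing about -29° in the world. The socket's plate and slots are at about 17–19°, with the stub on the far side. I'm moving above the plug now.

>>> carry_out(
  series=[
    {"translation":[-2.23,-2.62,0.5]},
    {"translation":[-2.23,-2.62,0.5]},
    {"translation":[-2.23,-2.62,0.5]},
    {"translation":[-2.23,-2.62,0.5]},
    {"translation":[-2.23,-2.62,0.5]},
    {"translation":[-2.23,-2.62,0.5]},
    {"translation":[-2.23,-2.62,0.5]},
    {"translation":[-2.23,-2.62,0.5]},
    {"translation":[-2.23,-2.62,0.5]},
    {"translation":[-2.23,-2.62,0.5]},
  ],
  grip=0,
)

```text
schema error: expected keys translation, spin
```

>>> carry_out(
  series=[
    {"translation":[-2.23,-2.62,0.5]},
    {"translation":[-2.23,-2.62,0.5]},
    {"translation":[-2.23,-2.62,0.5]},
    {"translation":[-2.23,-2.62,0.5]},
    {"translation":[-2.23,-2.62,0.5]},
    {"translation":[-2.23,-2.62,0.5],"spin":0.06},
    {"translation":[0,0,0]},
    {"translation":[0,0,0]},
  ],
)

```text
schema error: expected keys translation, spin
```

```bash
python3 - <<'E'
from h import *
f=grab('wrist');cv2.imwrite('pics/w1.png',f['img']);print(f['camera_matrix'].tolist(),f['world_from_camera'].round(3).tolist())
s=ctrl.get_state();print({k:np.round(v,3).tolist() for k,v in s.items()})
E
```

```text
[[309.70691628693146, 0.0, 320.6397426852381], [0.0, 309.70691628693146, 197.77485633052373], [0.0, 0.0, 1.0]] [[0.431, 0.862, 0.265, 0.224], [0.902, -0.412, -0.128, 0.641], [-0.001, 0.294, -0.956, 0.372], [0.0, 0.0, 0.0, 1.0]]
{'time': 0.15, 'joints': [1.087, 0.116, 1.442, -0.0, 1.584, -0.038], 'qvel': [0.002, -0.002, -0.002, 0.002, 0.0, -0.001], 'joint_torque': [0.002, -73.251, -63.285, -0.0, 0.005, -0.0], 'tool_pos': [0.291, 0.609, 0.404], 'eef_rot': [[-0.902, 0.431, -0.0], [0.431, 0.902, -0.001], [0.0, -0.001, -1.0]], 'ft_force': [-1.064, -0.338, 0.395], 'wrist_torque': [0.008, -0.017, 0.032], 'finger_force': 0.0, 'width': 0.085}
```

View pics/w1.png

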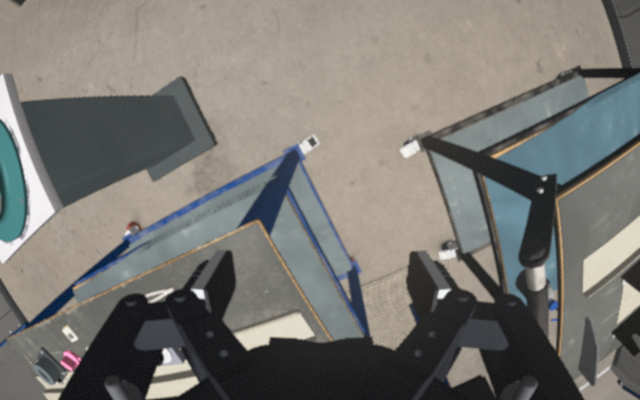

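The moves were refused because every row needs "spin", so the arm is still at the start. The wrist picture shows the floor and the bench edge, with the fingers at (210,290) and (430,290).

>>> carry_out(
  series=[
    {"translation":[-2.23,-2.62,0.5],"spin":0},
    {"translation":[-2.23,-2.62,0.5],"spin":0},
    {"translation":[-2.23,-2.62,0.5],"spin":0},
    {"translation":[-2.23,-2.62,0.5],"spin":0},
    {"translation":[-2.23,-2.62,0.5],"spin":0},
    {"translation":[-2.23,-2.62,0.5],"spin":0},
    {"translation":[-2.23,-2.62,0.5],"spin":0},
    {"translation":[-2.23,-2.62,0.5],"spin":0},
    {"translation":[-2.23,-2.62,0.5],"spin":0},
    {"translation":[-2.23,-2.62,0.5],"spin":0},
  ],
  grip=0,
)

```text
time: 0.98
tool_pos: [0.3792, 0.2749, 0.3543]
eef_rot: [[-0.902, 0.431, 0.0], [0.431, 0.902, 0.0], [-0.0, 0.0, -1.0]]
ft_force: [0.6, 0.2, 0.2]
width: 0.0425
finger_force: 0.0
```

>>> carry_out(
  series=[
    {"translation":[-2.23,-2.62,0.5],"spin":0},
    {"translation":[-2.23,-2.62,0.5],"spin":0},
    {"translation":[-2.23,-2.62,0.5],"spin":0},
    {"translation":[-2.23,-2.62,0.5],"spin":0},
    {"translation":[-2.23,-2.62,0.5],"spin":0},
    {"translation":[-2.23,-2.62,0.5],"spin":0.06},
    {"translation":[0,0,0],"spin":0},
    {"translation":[0,0,0],"spin":0},
  ],
)

```text
time: 1.65
tool_pos: [0.4324, 0.0756, 0.3243]
eef_rot: [[-0.873, 0.487, -0.001], [0.487, 0.873, -0.0], [0.001, -0.0, -1.0]]
ft_force: [-0.9, 0.4, -0.0]
width: 0.0425
finger_force: 0.0
```

```bash
python3 - <<'E'
from h import *
f=grab('wrist');cv2.imwrite('pics/w2.png',f['img']);print(f['world_from_camera'].round(3).tolist())
s=ctrl.get_state();print({k:np.round(v,3).tolist() for k,v in s.items()})
E
```

```text
[[0.488, 0.835, 0.256, 0.368], [0.873, -0.466, -0.144, 0.111], [-0.001, 0.294, -0.956, 0.293], [0.0, 0.0, 0.0, 1.0]]
{'time': 1.7, 'joints': [0.117, -0.391, 2.027, 0.0, 1.506, -0.947], 'qvel': [0.036, -0.004, -0.005, 0.002, -0.0, 0.002], 'joint_torque': [-2.923, -29.424, -62.013, -0.143, -0.037, -0.07], 'tool_pos': [0.432, 0.077, 0.325], 'eef_rot': [[-0.874, 0.486, -0.0], [0.486, 0.874, 0.0], [0.0, -0.0, -1.0]], 'ft_force': [-0.288, -0.64, -0.821], 'wrist_torque': [0.058, 0.043, -0.033], 'finger_force': 0.0, 'width': 0.043}
```

View pics/w2.png

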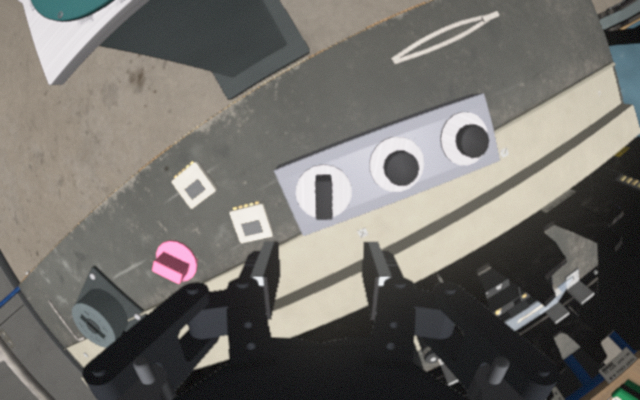

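The wrist view shows the plug's bar at (323,197), nearly square to the fingers. The caps are at (402,168) and (471,140), and the socket is at (92,318). Next I'll measure the grip and a first slot angle from the depth.

```bash
cat >> h.py <<'E'
def rayw(f,u,v,z):
    K=f['camera_matrix'];T=f['world_from_camera'];x=(u-K[0,2])/K[0,0];y=(v-K[1,2])/K[1,1];r=np.hypot(x,y)+1e-9
    d=np.stack([x*np.sin(r)/r,y*np.sin(r)/r,np.cos(r)],-1)@T[:3,:3].T
    return T[:3,3]+d*((z-T[2,3])/d[...,2])[...,None]
E
python3 - <<'E'
from h import *
f=load('wrist');W=world(f,True);img=f['img'];z=W[...,2]
g=img.max(2);m=np.zeros(g.shape,np.uint8);m[165:230,300:350]=(g[165:230,300:350]<70)
for nm,mm in(('dark',m>0),('darktop',(m>0)&(z>.047))):
    v,u=np.where(mm);P=rayw(f,u.astype(float),v.astype(float),.054)[:,:2]
    r=cv2.minAreaRect(P.astype(np.float32)*1000);w,V=np.linalg.eigh(np.cov(P.T));d=V[:,1]
    print(nm,len(u),P.mean(0).round(4),np.degrees(np.arctan2(d[1],d[0])),np.sqrt(w*12),r)
print(np.percentile(z[m>0],[5,50,95]))
# collar circle: white around plug
mw=np.zeros(g.shape,np.uint8);mw[150:235,285:365]=(img.min(2)[150:235,285:365]>215)
v,u=np.where(mw>0);P=rayw(f,u.astype(float),v.astype(float),.030)[:,:2].astype(np.float32);print('collar',len(u),cv2.minEnclosingCircle(P))
E
```

```text
dark 69 [0.4183 0.0849] 63.57809847153366 [0.00443275 0.01014539] ((418.50494384765625, 84.93852996826172), (9.528573989868164, 4.080504417419434), 60.849937438964844)
darktop 34 [0.4191 0.084 ] 60.43539007413368 [0.00259531 0.01054617] ((418.8758850097656, 84.73658752441406), (9.525598526000977, 3.2659127712249756), 60.645774841308594)
[0.03969135 0.04692573 0.05310317]
collar 1495 ((0.44437873363494873, 0.09154964983463287), 0.04261523485183716)
```

```bash
python3 - <<'E'
from h import *
f=load('wrist');W=world(f,True);img=f['img'];z=W[...,2]
print(img[197,315:333].max(1), z[197,310:336].round(3))
g=img.max(2);s=np.zeros(g.shape,bool);s[165:230,300:350]=1
for nm,mm in(('depth',s&(z>.05)&(z<.06)),('col',s&(g<120))):
    k=cv2.morphologyEx(mm.astype(np.uint8),cv2.MORPH_OPEN,np.ones((3,3)))
    v,u=np.where(k>0);P=rayw(f,u.astype(float),v.astype(float),.054)[:,:2]
    r=cv2.minAreaRect(P.astype(np.float32)*1000);w,V=np.linalg.eigh(np.cov(P.T));d=V[:,1]
    print(nm,len(u),P.mean(0).round(4),np.degrees(np.arctan2(d[1],d[0])),np.sqrt(w*12),r,np.median(z[k>0]))
E
```

```text
[162  95  75  79  77  80  79  80  81  81  82  84  86  84  86  82 100 155] [0.03  0.03  0.03  0.029 0.029 0.052 0.054 0.053 0.053 0.053 0.053 0.053
 0.053 0.054 0.054 0.053 0.054 0.055 0.053 0.054 0.053 0.053 0.03  0.029
 0.029 0.03 ]
depth 667 [0.4337 0.0766] 151.68650686400616 [0.0135825  0.03370634] ((434.0010070800781, 76.24849700927734), (13.097892761230469, 33.212554931640625), 61.38656997680664) 0.053104322501361434
col 692 [0.432  0.0778] 151.72153767580986 [0.01270782 0.03675884] ((432.08917236328125, 77.90180969238281), (12.366300582885742, 36.28876495361328), 60.85071563720703) 0.05305455800814328
```

>>> carry_out(
  series=[
    {"translation":[-0.1,0.05,1.5],"spin":-0.013},
    {"translation":[0,0,2],"spin":0},
    {"translation":[0,0,2],"spin":0},
    {"translation":[0,0,2],"spin":0},
    {"translation":[0,0,1.5],"spin":0},
    {"translation":[0,0,1.2],"spin":0},
    {"translation":[0,0,0.9],"spin":0},
    {"translation":[0,0,0.6],"spin":0},
    {"translation":[0,0,0],"spin":0},
    {"translation":[0,0,0],"spin":0},
  ],
)

```text
time: 2.53
tool_pos: [0.4335, 0.0771, 0.2081]
eef_rot: [[-0.881, 0.473, 0.0], [0.473, 0.881, 0.0], [-0.0, 0.0, -1.0]]
ft_force: [0.7, -0.5, 0.4]
width: 0.0424
finger_force: 0.0
```

>>> carry_out(
  series=[
    {"translation":[0,0,0],"spin":0},
    {"translation":[0,0,0],"spin":0},
    {"translation":[0,0,0],"spin":0},
    {"translation":[0,0,0],"spin":0},
    {"translation":[0,0,0],"spin":0},
    {"translation":[0,0,0],"spin":0},
  ],
  grip=-1,
  newtons=80,
)

```text
time: 3.03
tool_pos: [0.4336, 0.0769, 0.2087]
eef_rot: [[-0.881, 0.473, 0.001], [0.473, 0.881, 0.0], [-0.001, 0.001, -1.0]]
ft_force: [-0.3, 0.1, 6.5]
width: 0.0124
finger_force: 78.8
```

>>> carry_out(
  series=[
    {"translation":[0,0,-0.5],"spin":0},
    {"translation":[0,0,-1],"spin":0},
    {"translation":[0,0,-1.5],"spin":0},
    {"translation":[0,0,-2],"spin":0},
    {"translation":[0,0,-2],"spin":0},
    {"translation":[0,0,-2],"spin":0},
    {"translation":[0,0,-2],"spin":0},
    {"translation":[0,0,-1],"spin":0},
    {"translation":[0,0,0],"spin":0},
  ],
)

```text
time: 3.78
tool_pos: [0.4335, 0.0769, 0.3305]
eef_rot: [[-0.881, 0.473, 0.004], [0.473, 0.881, 0.0], [-0.003, 0.002, -1.0]]
ft_force: [0.1, -0.1, -0.3]
width: 0.0123
finger_force: 78.1
```

>>> carry_out(
  series=[
    {"translation":[-1.73,-3.08,0],"spin":0},
    {"translation":[-1.73,-3.08,0],"spin":0},
    {"translation":[-1.73,-3.08,0],"spin":0},
    {"translation":[-1.73,-3.08,0],"spin":0},
    {"translation":[-1.73,-3.08,0],"spin":0},
    {"translation":[-1.73,-3.08,0],"spin":0},
    {"translation":[-1.73,-3.08,0],"spin":0},
    {"translation":[-1.73,-3.08,0],"spin":0},
    {"translation":[-1.73,-3.08,0],"spin":0},
    {"translation":[-1.73,-3.08,0],"spin":0},
  ],
)

```text
time: 4.62
tool_pos: [0.4395, -0.2781, 0.3265]
eef_rot: [[-0.881, 0.473, -0.001], [0.473, 0.881, 0.001], [0.001, 0.0, -1.0]]
ft_force: [0.5, 0.9, 1.1]
width: 0.0122
finger_force: 78.2
```

>>> carry_out(
  series=[
    {"translation":[0,0,0],"spin":-0.11},
    {"translation":[0,0,0],"spin":-0.11},
    {"translation":[0,0,0],"spin":-0.11},
    {"translation":[0,0,0],"spin":-0.11},
    {"translation":[0,0,0],"spin":-0.11},
    {"translation":[0,0,0],"spin":-0.11},
    {"translation":[0,0,0],"spin":-0.11},
    {"translation":[0,0,0],"spin":0},
    {"translation":[0,0,0],"spin":0},
    {"translation":[0,0,0],"spin":0},
  ],
)

```text
time: 5.45
tool_pos: [0.44, -0.2763, 0.3271]
eef_rot: [[-0.963, -0.27, -0.001], [-0.27, 0.963, 0.0], [0.0, 0.001, -1.0]]
ft_force: [-0.7, 0.3, 0.2]
width: 0.0117
finger_force: 78.2
```

```bash
python3 - <<'E'
from h import *
f=grab('wrist');cv2.imwrite('pics/w3.png',f['img']);print(f['world_from_camera'].round(3).tolist())
s=ctrl.get_state();print({k:np.round(v,4).tolist() for k,v in s.items()})
E
```

```text
[[-0.27, 0.92, 0.283, 0.368], [0.963, 0.258, 0.08, -0.297], [0.001, 0.294, -0.956, 0.296], [0.0, 0.0, 0.0, 1.0]]
{'time': 5.5, 'joints': [-0.6097, -0.1962, 1.8702, -0.0, 1.4681, -2.4546], 'qvel': [0.0009, -0.0007, -0.0049, 0.0014, 0.0013, -0.0129], 'joint_torque': [-0.0075, -45.3852, -62.0796, -0.0002, -0.0044, 0.0243], 'tool_pos': [0.44, -0.2763, 0.3273], 'eef_rot': [[-0.9627, -0.2706, -0.0005], [-0.2706, 0.9627, 0.0003], [0.0004, 0.0004, -1.0]], 'ft_force': [0.0319, -0.4504, -0.4165], 'wrist_torque': [0.0162, 0.0337, -0.0219], 'finger_force': 78.1603, 'width': 0.0122}
```

View pics/w3.png

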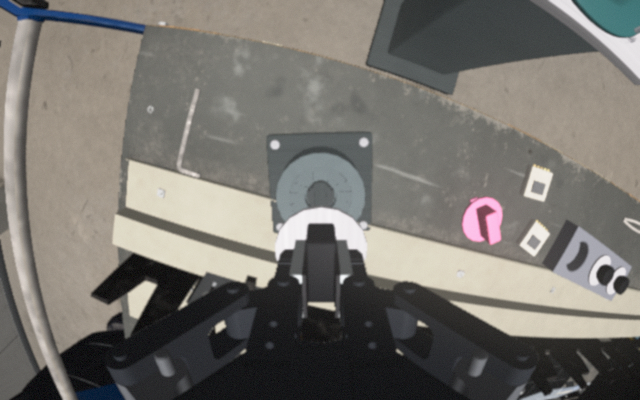

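The wrist view shows the socket's mouth at about (320,195), half hidden by the held plug's collar at (322,235). I'll back off 4 cm to see the slots.

>>> carry_out(
  series=[
    {"translation":[-1.3,0,0],"spin":0},
    {"translation":[-1.4,0,0],"spin":0},
    {"translation":[-1.3,0,0],"spin":0},
    {"translation":[0,0,0],"spin":0},
    {"translation":[0,0,0],"spin":0},
    {"translation":[0,0,0],"spin":0},
  ],
)

```text
time: 6.0
tool_pos: [0.4788, -0.2652, 0.3275]
eef_rot: [[-0.962, -0.274, -0.001], [-0.274, 0.962, 0.0], [0.0, 0.0, -1.0]]
ft_force: [0.2, -0.3, -1.2]
width: 0.0122
finger_force: 78.2
```

```bash
python3 - <<'E'
from h import *
f=grab('wrist');T=f['world_from_camera'];img=f['img'];W=world(f,True);z=W[...,2]
cv2.imwrite('pics/w4.png',cv2.resize(img[90:260,240:400],None,fx=3.5,fy=3.5,interpolation=cv2.INTER_CUBIC))
s=ctrl.get_state();print(s['tool_pos'],s['eef_rot'])
m=(z>.044)&(z<.056);m[:,:250]=0;m[:,390:]=0;m[:100]=0;m[230:]=0
P=W[m];x=rayw(f,*np.where(m)[::-1],.05);print(len(P),np.median(P[:,2]),cv2.minEnclosingCircle(P[:,:2].astype(np.float32)))
# rectified overhead: 0.25mm/px patch at z=.05 around estimate
c=np.array([.4405,-.2765]);N=320;r=(np.arange(N)-N/2)*.0003
X,Y=np.meshgrid(c[0]+r,c[1]+r,indexing='ij');Q=(np.stack([X,Y,0*X+.05],-1)-T[:3,3])@T[:3,:3]
th=np.arctan2(np.hypot(Q[...,0],Q[...,1]),Q[...,2]);q=np.hypot(Q[...,0],Q[...,1]);K=f['camera_matrix']
u=K[0,2]+K[0,0]*th*Q[...,0]/q;v=K[1,2]+K[1,1]*th*Q[...,1]/q
R=cv2.remap(img,u.astype(np.float32),v.astype(np.float32),cv2.INTER_CUBIC)[::-1,::-1]
cv2.imwrite('rect.png',R)
cv2.imwrite('pics/w4.png',np.hstack([cv2.resize(img[100:230,260:390],(400,400),interpolation=cv2.INTER_CUBIC),cv2.resize(R,(400,400))]))
E
```

```text
[ 0.47861657 -0.26523819  0.32754661] [[-9.61774775e-01 -2.73841452e-01 -3.74540707e-04]
 [-2.73841520e-01  9.61774819e-01  1.42046826e-04]
 [ 3.21325511e-04  2.39181851e-04 -9.99999920e-01]]
5837 0.04887224450742922 ((0.44094210863113403, -0.2772218585014343), 0.038298752158880234)
```

View pics/w4.png

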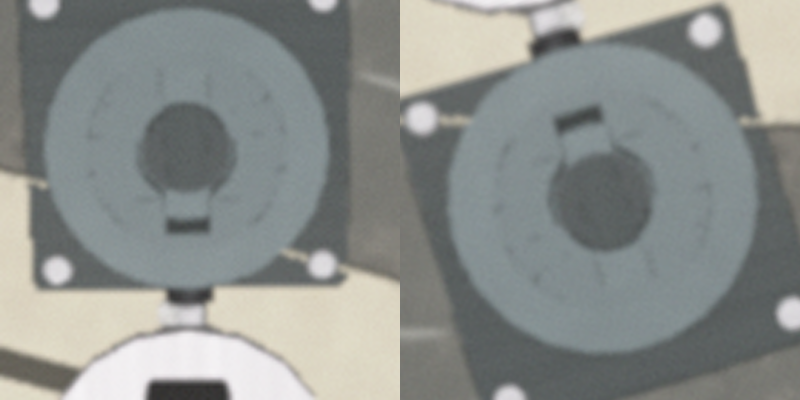

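The rectified patch on the right has the mouth centre at about (602,199), i.e. world (0.441,-0.277). The slot end is at (579,114) and the plate bolts give 17.3°, so the slots lie at about 17°. Going over the mouth and down.

>>> carry_out(
  series=[
    {"translation":[1.3,-0.04,0],"spin":-0.02},
    {"translation":[1.4,-0.04,0],"spin":0},
    {"translation":[1.26,-0.04,0],"spin":0},
    {"translation":[0,0,1.5],"spin":0},
    {"translation":[0,0,2],"spin":0},
    {"translation":[0,0,2],"spin":0},
    {"translation":[0,0,1.2],"spin":0},
    {"translation":[0,0,0.4],"spin":0},
    {"translation":[0,0,0],"spin":0},
    {"translation":[0,0,0],"spin":0},
  ],
)

```text
time: 6.88
tool_pos: [0.4409, -0.2781, 0.2576]
eef_rot: [[-0.956, -0.293, 0.001], [-0.293, 0.956, -0.0], [-0.0, -0.001, -1.0]]
ft_force: [-0.4, 0.0, -0.6]
width: 0.0122
finger_force: 78.2
```

>>> carry_out(
  series=[
    {"translation":[0,0,0.2],"spin":0},
    {"translation":[0,0,0.2],"spin":0},
    {"translation":[0,0,0.2],"spin":0},
    {"translation":[0,0,0.2],"spin":0},
    {"translation":[0,0,0],"spin":0},
  ],
)

```text
time: 7.3
tool_pos: [0.4409, -0.2778, 0.2484]
eef_rot: [[-0.956, -0.293, -0.0], [-0.293, 0.956, 0.0], [0.0, 0.0, -1.0]]
ft_force: [-0.1, -0.4, -0.4]
width: 0.0119
finger_force: 78.2
```

>>> carry_out(
  series=[
    {"translation":[0,0.04,0.1],"spin":0},
    {"translation":[0,0,0.1],"spin":0},
    {"translation":[0,0,0.1],"spin":0},
    {"translation":[0,0,0.1],"spin":0},
    {"translation":[0,0,0],"spin":0},
  ],
)

```text
time: 7.72
tool_pos: [0.4408, -0.2774, 0.2444]
eef_rot: [[-0.956, -0.293, -0.0], [-0.293, 0.956, 0.0], [0.0, 0.0, -1.0]]
ft_force: [-0.1, 0.8, -0.7]
width: 0.012
finger_force: 78.2
```

>>> carry_out(
  series=[
    {"translation":[0,0,0.1],"spin":0},
    {"translation":[0,0,0.1],"spin":0},
    {"translation":[0,0,0.1],"spin":0},
    {"translation":[0,0,0],"spin":0},
  ],
)

```text
time: 8.05
tool_pos: [0.4408, -0.2774, 0.2417]
eef_rot: [[-0.956, -0.293, 0.0], [-0.293, 0.956, 0.0], [-0.0, 0.0, -1.0]]
ft_force: [-1.5, 2.3, 2.8]
width: 0.0119
finger_force: 78.7
```

>>> carry_out(
  series=[
    {"translation":[0,0,0.15],"spin":0},
    {"translation":[0,0,0.15],"spin":0},
    {"translation":[0,0,0.15],"spin":0},
    {"translation":[0,0,0],"spin":0},
  ],
)

```text
time: 8.38
tool_pos: [0.4408, -0.2774, 0.237]
eef_rot: [[-0.956, -0.293, 0.0], [-0.293, 0.956, -0.0], [-0.0, -0.0, -1.0]]
ft_force: [-0.6, 2.9, 3.8]
width: 0.0119
finger_force: 78.8
```

>>> carry_out(
  series=[
    {"translation":[0,0,0.12],"spin":0},
    {"translation":[0,0,0.12],"spin":0},
    {"translation":[0,0,0.12],"spin":0},
    {"translation":[0,0,0],"spin":0},
  ],
)

```text
time: 8.72
tool_pos: [0.4408, -0.2774, 0.2334]
eef_rot: [[-0.956, -0.293, 0.0], [-0.293, 0.956, 0.0], [-0.0, -0.0, -1.0]]
ft_force: [-0.3, 2.0, 5.1]
width: 0.0118
finger_force: 78.9
```

>>> carry_out(
  series=[
    {"translation":[0,0,0.06],"spin":0},
    {"translation":[0,0,0.06],"spin":0},
    {"translation":[0,0,0],"spin":0},
  ],
)

```text
time: 8.97
tool_pos: [0.4408, -0.2775, 0.2325]
eef_rot: [[-0.956, -0.293, 0.0], [-0.293, 0.956, -0.0], [-0.0, -0.0, -1.0]]
ft_force: [-1.2, 3.0, 6.7]
width: 0.0122
finger_force: 79.1
```

>>> carry_out(
  series=[
    {"translation":[0,0,0],"spin":0.08},
    {"translation":[0,0,0],"spin":0.08},
    {"translation":[0,0,0],"spin":0.08},
    {"translation":[0,0,0],"spin":0.08},
    {"translation":[0,0,0],"spin":0.08},
    {"translation":[0,0,0],"spin":0.08},
    {"translation":[0,0,0],"spin":0.08},
    {"translation":[0,0,0],"spin":0.08},
    {"translation":[0,0,0],"spin":0.08},
    {"translation":[0,0,0],"spin":0},
  ],
  grip=-1,
  newtons=110,
)

```text
time: 9.8
tool_pos: [0.441, -0.2774, 0.2327]
eef_rot: [[-0.91, 0.415, 0.001], [0.415, 0.91, 0.0], [-0.0, 0.0, -1.0]]
ft_force: [0.3, 4.3, 6.5]
width: 0.0113
finger_force: 110.2
```

```bash
python3 - <<'E'
from h import *
s=ctrl.get_state();print(s['tool_pos'],s['ft_force'],s['wrist_torque'],s['joints'])
E
```

```text
[ 0.44096404 -0.27737645  0.23270864] [0.28358682 4.30431147 6.45483809] [ 0.86314874 -0.00849998  0.07856252] [-6.10574482e-01 -1.20808982e-01  1.96340491e+00  5.51809351e-04
  1.29859904e+00 -1.75335412e+00]
```

>>> carry_out(
  series=[
    {"translation":[0,0,0.02],"spin":0.08},
    {"translation":[0,0,0],"spin":0.08},
    {"translation":[0,0,0],"spin":0.08},
    {"translation":[0,0,0],"spin":0.08},
    {"translation":[0,0,0],"spin":0.08},
    {"translation":[0,0,0],"spin":0.08},
    {"translation":[0,0,0],"spin":0.08},
    {"translation":[0,0,0],"spin":0.08},
    {"translation":[0,0,0],"spin":0.08},
    {"translation":[0,0,0],"spin":0},
  ],
)

```text
time: 10.63
tool_pos: [0.4408, -0.2776, 0.2326]
eef_rot: [[-0.41, 0.912, 0.0], [0.912, 0.41, -0.001], [-0.001, -0.0, -1.0]]
ft_force: [-3.2, 2.0, 8.3]
width: 0.0119
finger_force: 110.5
```

```bash
python3 - <<'E'
from h import *
s=ctrl.get_state();print(s['tool_pos'],s['ft_force'],s['wrist_torque'],s['joints'])
E
```

```text
[ 0.4408269  -0.2775861   0.23264417] [-3.16146038  1.9993623   8.25058809] [0.36930825 0.60550279 0.03304927] [-6.10844073e-01 -1.20746900e-01  1.96346079e+00 -4.31323934e-04
  1.29846759e+00 -1.03342209e+00]
```

>>> carry_out(
  series=[
    {"translation":[0,0,0],"spin":0.05},
    {"translation":[0,0,0],"spin":0.05},
    {"translation":[0,0,0],"spin":0.03},
    {"translation":[0,0,0],"spin":0},
  ],
)

```text
time: 10.97
tool_pos: [0.4408, -0.2776, 0.2326]
eef_rot: [[-0.292, 0.957, -0.0], [0.957, 0.292, -0.001], [-0.001, -0.0, -1.0]]
ft_force: [-4.1, 1.9, 8.7]
width: 0.0115
finger_force: 110.5
```

```bash
python3 - <<'E'
from h import *
s=ctrl.get_state();print(s['tool_pos'],s['ft_force'],s['wrist_torque'],s['joints'])
E
```

```text
[ 0.44078158 -0.27759849  0.23261525] [-4.09113099  1.94984634  8.68286809] [0.26826965 0.75831541 0.15019676] [-6.10885902e-01 -1.20747850e-01  1.96351189e+00 -5.59630554e-04
  1.29857535e+00 -9.06642959e-01]
```

>>> carry_out(
  series=[
    {"translation":[0,0,0],"spin":0.04},
    {"translation":[0,0,0],"spin":0.03},
    {"translation":[0,0,0],"spin":0},
    {"translation":[0,0,0],"spin":0},
  ],
)

```text
time: 11.3
tool_pos: [0.4408, -0.2776, 0.2326]
eef_rot: [[-0.226, 0.974, -0.0], [0.974, 0.226, -0.001], [-0.001, -0.0, -1.0]]
ft_force: [-4.5, 1.3, 9.8]
width: 0.0114
finger_force: 110.6
```

```bash
python3 - <<'E'
from h import *
s=ctrl.get_state();print(s['tool_pos'],s['ft_force'],s['wrist_torque'],s['joints'])
E
```

```text
[ 0.44075931 -0.27760658  0.23262249] [-4.48613523  1.28408017  9.81065284] [0.27786152 0.84867893 0.12158636] [-6.10905515e-01 -1.20765449e-01  1.96351523e+00 -6.41788158e-04
  1.29867184e+00 -8.38559989e-01]
```

>>> carry_out(
  series=[
    {"translation":[0,0,0],"spin":0.03},
    {"translation":[0,0,0],"spin":0.02},
    {"translation":[0,0,0],"spin":0},
    {"translation":[0,0,0],"spin":0},
  ],
)

```text
time: 11.63
tool_pos: [0.4407, -0.2776, 0.2326]
eef_rot: [[-0.177, 0.984, -0.0], [0.984, 0.177, -0.001], [-0.001, -0.0, -1.0]]
ft_force: [-4.9, 1.6, 9.1]
width: 0.0114
finger_force: 110.6
```

```bash
python3 - <<'E'
from h import *
s=ctrl.get_state();print(s['tool_pos'],s['ft_force'],s['wrist_torque'],s['joints'],s['finger_force'],s['width'])
E
```

```text
[ 0.44073563 -0.27759582  0.23260271] [-4.87835454  1.60028443  9.12530845] [0.25227221 0.87215638 0.08987745] [-6.10908054e-01 -1.20788056e-01  1.96357003e+00 -6.72514337e-04
  1.29870355e+00 -7.88667576e-01] 110.55338144302368 0.01141105610700908
```

>>> carry_out(
  series=[
    {"translation":[0,0,0],"spin":0.03},
    {"translation":[0,0,0],"spin":0.02},
    {"translation":[0,0,0],"spin":0},
    {"translation":[0,0,0],"spin":0},
  ],
)

```text
time: 11.97
tool_pos: [0.4407, -0.2776, 0.2326]
eef_rot: [[-0.128, 0.992, -0.0], [0.992, 0.128, -0.001], [-0.001, -0.0, -1.0]]
ft_force: [-5.3, 1.9, 9.5]
width: 0.0113
finger_force: 110.6
```

```bash
python3 - <<'E'
from h import *
s=ctrl.get_state();print(s['ft_force'],s['wrist_torque'],s['joints'][5])
f=grab('wrist');cv2.imwrite('pics/w5.png',cv2.resize(f['img'][150:330,200:440],None,fx=3,fy=3))
E
```

```text
[-5.26873882  1.86050093  9.54183529] [0.35444092 0.86092705 0.12618677] -0.7386850268445191
```

View pics/w5.png

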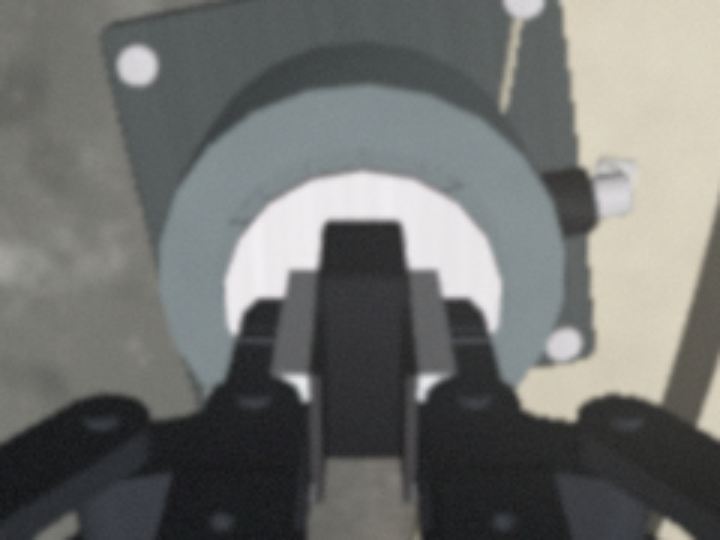

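The crop shows the collar resting on the socket and the grip still square in the fingers, having turned with the tool. There's no end stop in the torque yet, so I'll continue in small steps.

>>> carry_out(
  series=[
    {"translation":[0,0,0],"spin":0.03},
    {"translation":[0,0,0],"spin":0},
    {"translation":[0,0,0],"spin":0},
  ],
)

```text
time: 12.27
tool_pos: [0.4407, -0.2776, 0.2326]
eef_rot: [[-0.098, 0.995, -0.0], [0.995, 0.098, -0.001], [-0.001, -0.0, -1.0]]
ft_force: [-5.4, 1.7, 8.7]
width: 0.0114
finger_force: 110.6
```

```bash
python3 - <<'E'
from h import *
s=ctrl.get_state();print(s['ft_force'],s['wrist_torque'],s['joints'][5])
E
```

```text
[-5.4209265   1.73718135  8.72255394] [0.33697942 0.98782198 0.18371336] -0.7086338288849866
```

>>> carry_out(
  series=[
    {"translation":[0,0,0],"spin":0.03},
    {"translation":[0,0,0],"spin":0},
    {"translation":[0,0,0],"spin":0},
  ],
)

```text
time: 12.52
tool_pos: [0.4407, -0.2776, 0.2326]
eef_rot: [[-0.068, 0.998, -0.001], [0.998, 0.068, -0.001], [-0.0, -0.001, -1.0]]
ft_force: [-5.0, 2.3, 9.1]
width: 0.0114
finger_force: 110.6
```

```bash
python3 - <<'E'
from h import *
s=ctrl.get_state();print(s['ft_force'],s['wrist_torque'],s['joints'][5])
E
```

```text
[-5.00615095  2.29328144  9.11847711] [0.32245816 1.03807624 0.26840594] -0.6787280477870823
```

>>> carry_out(
  series=[
    {"translation":[0,0,0],"spin":0.03},
    {"translation":[0,0,0],"spin":0},
    {"translation":[0,0,0],"spin":0},
  ],
)

```text
time: 12.77
tool_pos: [0.4407, -0.2776, 0.2326]
eef_rot: [[-0.038, 0.999, -0.001], [0.999, 0.038, -0.001], [-0.001, -0.001, -1.0]]
ft_force: [-5.8, 2.4, 9.6]
width: 0.0116
finger_force: 110.7
```

```bash
python3 - <<'E'
from h import *
s=ctrl.get_state();print(s['ft_force'],s['wrist_torque'],s['joints'][5])
E
```

```text
[-5.79578056  2.42143827  9.55969488] [0.30355143 1.07086576 0.35577208] -0.6488170478173104
```

The torque now climbs steadily (0.13 to 0.36 N m), so the driver is on its stop, and the plug is still pushed in. Handing in.

```bash
python3 -c "
from workcell import ctrl
print(ctrl.hand_in())"
```

```text
the job is handed in; nothing more can be done
None
```

I put the plug in the socket with its lugs in the slots, pushed it in until the collar met the top face, and turned it clockwise until the torque climbed as at an end stop. I handed it in at 12.8 s, still gripped, without having moved any other part; the hand-in returned no verdict.

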